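# Release and lower the ratchet armrest

## Task

The blood-draw armrest on the worktable is propped up on its ratchet. Press the red tab of the pawl all the way down so that the pawl tips over and stays free, and after that push the blue armrest down until it lies flat on its stop. Use only the outside of the fingers: do not grasp anything, do not lift the armrest or force it down against the engaged pawl, and leave the cup, vial and tape roll standing where they are.

Things in the scene. Friction and masses are not known exactly. Their poses are not given: they have to be found in the camera images.
- stand: Fixed white base plate, 94 x 310 x 12 mm; origin at the centre of its underside on the table. Its y axis runs along its length from the pawl end (-y) to the free end of the armrest (+y), x across, z up. It carries aluminium cheeks up to 115 mm high.
- armrest_hinge (a point): Hinge axis of the armrest on the stand's midline, 62 mm above the table, 30 mm from the stand's origin towards its -y end; the axis runs along the stand's x.
- armrest_push (a point): Point on top of the blue cushion where to push: 150 mm from the hinge along the armrest, 22 mm above the line through the hinge. The cushion is 84 mm wide and runs from 57 to 187 mm from the hinge. Moves with the armrest; z is the cushion's normal, y points to its free end. 84 mm above the table when down.
- armrest (a joint): Angle of the armrest, rad: 0 = down flat on its stop, positive = raised (starts between 0.52 and 0.80). The hinge is stiff: it stays where it is left and, with the pawl free, needs about 5 N at the push point. With the pawl engaged it can drop by at most one tooth (0.15 rad), then locks.
- pawl_tab (a point): Centre of the top of the red ribbed tab (34 x 34 mm, 8 mm thick) on the pawl's tail, 58 mm from the pawl's pivot towards the stand's -y end; moves with the pawl. About 123 mm above the table when engaged, 21 mm lower when fully back. A brass weight over the pivot rises to 162 mm, 30 mm or more from the tab's centre: press with closed fingers.
- pawl (a joint): Angle of the pawl, rad: 0 to 0.12 = hook in the teeth (engaged), 0.36 = tipped fully back on its stop. Pressing the tab down makes it grow. The brass weight over its pivot tumbles it: below the balance point of about 0.18 it falls back into the teeth, above that it falls to the stop and stays. The tab takes less than 2 N until the stop. The hook clears the teeth above 0.15.
- cup: Loose white specimen cup with orange lid, 61 mm wide, 66 mm high, standing beyond the free end of the armrest; origin at the centre of its underside. To be left alone.
- vial: Loose brown glass vial with red cap, 23 mm wide, 46 mm high, standing behind the pawl end of the stand (seen from the robot); origin at the centre of its underside. To be left alone.
- roll: Loose roll of white tape lying flat, 58 mm wide, 25 mm high, behind the armrest (seen from the robot); origin at the centre of its underside. To be left alone.

How it is judged (in metres and radians):
On the way, in this order (a step that is already met when the one before it is completed fails the run):
1. the pawl is pressed back past its balance point while the armrest is still up (value of joint pawl above 0.3 rad and value of joint armrest above 0.38 rad), for 0.2 s.
2. the armrest is pushed down onto its stop (value of joint armrest below 0.05 rad), for 0.2 s.
At the end, for the whole second after the job is handed in: The armrest lies down within 0.05 rad of its stop and is at rest, the pawl is still tipped back (over 0.3 rad), and cup, vial and tape roll stand upright within 30 mm of where they were (value of joint armrest below 0.05 rad and value of joint pawl above 0.3 rad and velocity of joint armrest below 0.05 rad/s and distance of each of cup, vial, roll from where it was at the start of the episode below 0.03 m and angle between each of cup, vial, roll's own z axis and vertical below 0.4 rad and linear speed of each of cup, vial, roll below 0.02 m/s); the robot touches nothing.
It fails at once if the specimen cup is knocked away, tipped or lifted (distance of cup from where it was at the start of the episode above 0.03 m or angle between cup's own z axis and vertical above 0.4 rad).
It fails at once if the vial is knocked away, tipped or lifted (distance of vial from where it was at the start of the episode above 0.03 m or angle between vial's own z axis and vertical above 0.4 rad).
It fails at once if the tape roll is knocked away, tipped or lifted (distance of roll from where it was at the start of the episode above 0.03 m or angle between roll's own z axis and vertical above 0.4 rad).
It fails at once if the armrest is forced down past the teeth while the pawl is still engaged (value of joint pawl below 0.15 rad and value of joint armrest below 0.36 rad).
It fails at once if the armrest is lifted instead of lowered (value of joint armrest above 0.95 rad).
It also fails if it takes over 34 s, if anything falls off the work surface, if the arm or the gripper's body presses on something with over 40 N, if the wrist force passes 120 N, or if a joint passes its speed limit or range.

## Robot

A 6-joint arm with a two-finger parallel gripper is mounted at the origin on a cart in front of the work surface, level with it; the furniture and walls round the work are solid. World frame = base frame: x ahead of the robot, y to its left, z up, the work surface at z = 0. Lengths are in mm, angles in rad, forces in N, time in s.
With the tool pointing down it reaches from about 300 to 775 mm from the base axis. Payload 14.6 kg.
Tool frame: the origin (TCP) lies at the very end of the fingers, on their centre line; the grasp point (between the pads) lies 19 mm behind it; z points along the fingers, y is the line along which they close (so a half turn about z gives the same grasp; the last joint's range is limited). The gripper opens to 94 mm and grips with 3 to 60 N. Pads are 16 mm wide; open, the fingers measure 119 mm over their backs; the gripper's body (75 mm by 177 mm) begins 78 mm behind the grasp point.
Start: joints at [1.166, 0.3, 1.521, -0, 1.321, -0.067], TCP at [182.274, 518.908, 205.446] pointing down, gripper open.
Joint ranges: [-3.03, 3.03], [-0.79, 2.21], [0.23, 2.52], [-1.04, 4.18], [0, 3.07], [-2.55, 2.55]. Speed limits (rad/s): [2.22, 2.22, 2.57, 3.14, 3.14, 3.14].

## Interface

Orientations are given as [roll, pitch, yaw] about the fixed x, y, z axes, in that order (R = Rz(yaw) Ry(pitch) Rx(roll)).
In Python, from cell import manip, eyes, ticket gives the robot as it stands. The module is installed in compiled form; this text tells all that it offers.
- The arm moves only by the tool arm_command, never from a script. Its argument "plan" is a list of rows, each a list of 5 numbers: the opening, from -1 (shut) to 1 (fully open), then the shift along the tool's x, y, z in m, then the turn about the tool's z in rad. In form: [[jaw, dx, dy, dz, roll], ...]. A call has 1 to 20 rows; each row shifts and turns the commanded pose from where the row before left it, along the tool's axes as they then stand; what a row does not reach is not made up. A row lasts 1/8 s, in which the tool goes at most 62.5 mm and 10.7 degrees, less where a joint would pass 70% of its speed; a pose out of reach is approached as far as the arm can. A call is refused whole if a number of a shift passes 0.0625 or a number of a turn 0.188, either way. A call with a gripper value outside its range is refused whole. The fingers move at their own pace and stop on an object; "newtons" is the grip in N (left out, the last holds). Time passes only in rows, so rows that do not move let the fingers close. It gives the time, the measured TCP pose, the force, the opening and the grip force at its end, in the units of the state.
- manip.read_state(): the state, without advancing time (a new reading comes with each control period).
- eyes.camera(name): name is "scene" or "side" or "wrist"; returns a dict with "img" (400x640x3 uint8, blue, green, red), "z_map" (400x640 float32, mm along the optical axis (not along the pixel's ray), 0 where there is no reading), "fx", "fy", "cx", "cy" (pixels), "eye" and "orientation" of the camera in the world. Camera axes: x right, y down, z forward; pixel columns grow to the right and rows downward; lengths in mm; the calibration is good to about 2 mm. The wrist camera is an equidistant fisheye: a pixel r from the principal point sees the ray r / f radians off the axis. A picture is of the moment at which its call begins.
- ticket.sign_off(): hands the job in; it is judged then, once.
The state is a dict: "clock": time; "joints": joint angles; "qd": joint speeds; "effort": joint torques, N m; "eef_pos": TCP position; "eef_rot": TCP orientation; "wrist_force": force on the tool from outside, world axes, zero at the start; "moment": the same for the moment, N m; "finger_gap": finger opening in mm; "finger_force": force on a finger pad.
Only numpy, scipy, OpenCV 4.12 (cv2) and the standard library are available. Lean on these libraries where they do the work, as an engineer would, in place of code of your own. Each camera call takes 0.05 s, during which the arm holds its last target. There are 200 camera calls.

## Working session

There is one attempt and no reset: what is moved stays moved. The work goes in short steps, Python scripts to look and compute and a tool call to move; the robot and the scene stay as the last step left them, time stands still between calls to the robot, and variables do not carry over. Pictures are saved under pics/ and viewed, at most 10 in all, crops included, and the job is handed in when it is done.

Besides the shell and the picture viewer there is one more tool, called in YAML: its name, and indented under it one key for each argument. arm_command: Moves the arm, as the interface text tells. Its arguments: {"type":"object","properties":{"plan":{"type":"array"},"newtons":{"type":"number"}},"required":["plan"]}

```bash
mkdir -p pics
cat > h.py <<'E'
import numpy as np,cv2
from scipy.spatial.transform import Rotation as Ro
from cell import manip,eyes,ticket
def Rm(o):
    o=np.array(o,float)
    return o if o.shape==(3,3) else (Ro.from_euler('xyz',o).as_matrix() if o.size==3 else Ro.from_quat(o).as_matrix())
def cloud(c):
    z=c['z_map'];v,u=np.indices(z.shape)
    P=np.stack([(u-c['cx'])/c['fx']*z,(v-c['cy'])/c['fy']*z,z],-1)
    return P@Rm(c['orientation']).T+np.array(c['eye'])
E
python3 - <<'E'
from h import *
print(manip.read_state())
ims=[]
for n in('scene','side'):
    c=eyes.camera(n);np.savez('pics/'+n,**c);print(n,c['eye'],c['orientation'],c['fx'],(c['z_map']>0).mean())
    cv2.imwrite(f'pics/{n}.png',c['img'])
    W=cloud(c);h=cv2.cvtColor(c['img'],cv2.COLOR_BGR2HSV)
    for k,m in dict(red=((h[...,0]<8)|(h[...,0]>172))&(h[...,1]>140)&(h[...,2]>60),blue=(abs(h[...,0].astype(int)-110)<15)&(h[...,1]>110)&(h[...,2]>50)).items():
        nn,L,st,ce=cv2.connectedComponentsWithStats(m.astype(np.uint8))
        for i in range(1,nn):
            if st[i,4]>40:
                p=W[(L==i)&(c['z_map']>0)]
                if len(p): print(k,ce[i].round(),st[i],np.median(p,0).round(1),np.percentile(p,2,0).round(),np.percentile(p,98,0).round())
E
```

```text
{'clock': 0.0, 'joints': array([ 1.16640369e+00,  3.00482464e-01,  1.52159388e+00,  5.70607827e-06,
        1.32069811e+00, -6.65989796e-02]), 'qd': array([ 0.00051241, -0.00064866,  0.00113372,  0.00014162, -0.00190508,
        0.00031081]), 'effort': array([ 1.73142425e-04, -5.31802583e+01, -3.52741778e+01,  7.08356104e-02,
        2.43748137e-02, -1.00737564e-04]), 'eef_pos': array([182.16852583, 518.67114606, 204.87468449]), 'eef_rot': array([-3.14041384e+00, -8.41629130e-05,  2.80379753e+00]), 'wrist_force': array([-0.88712831, -0.166069  , -0.49782497]), 'moment': array([-0.05012678,  0.04480174, -0.01293752]), 'finger_force': 0.0, 'finger_gap': 94.04480891881863}
scene [231.72930424 554.89619656 620.39498472] [-2.20404478e+00 -2.33188114e-03 -2.65753611e+00] 372.25727745556776 0.9957109375
red [359. 126.] [343 102  35  36 614] [ 607.8 -389.1  154. ] [  556. -1308.  -249.] [ 896. -351.  208.]
red [355. 170.] [349 166  11  11  44] [ 535.4 -216.7  121.1] [ 528. -248.  102.] [ 569. -197.  123.]
red [165. 349.] [152 332  29  33 414] [629.7 360.5  57. ] [601. 343.  48.] [658. 374.  
[... 1653 characters left out ...]
] [ 347  260   70   79 3654] [ 608.3 -411.6  154.3] [ 559. -454.  141.] [ 648. -364.  207.]
blue [370. 109.] [363 102  14  15 144] [738.1 526.9  97.6] [721. 499.  81.] [759. 580. 103.]
blue [454. 121.] [450 117  12  12  75] [1018.2  433.6   78.2] [1014.  412.   54.] [1036.  455.   85.]
blue [342. 174.] [ 298  142  104   64 3690] [566.9  14.5 111.3] [489. -62.  17.] [733. 325. 200.]
blue [453. 233.] [446 225  16  15  88] [ 795.5 -191.6   98.2] [ 784. -206.   91.] [ 813. -173.  104.]
blue [492. 241.] [482 232  18  19 122] [ 865.3 -223.7   97.9] [ 844. -249.   90.] [ 873. -194.  118.]
blue [526. 337.] [  445   292   180    96 11450] [ 838.6 -421.1   71.5] [ 744. -461.    8.] [ 970. -346.  108.]
```

View pics/scene.png

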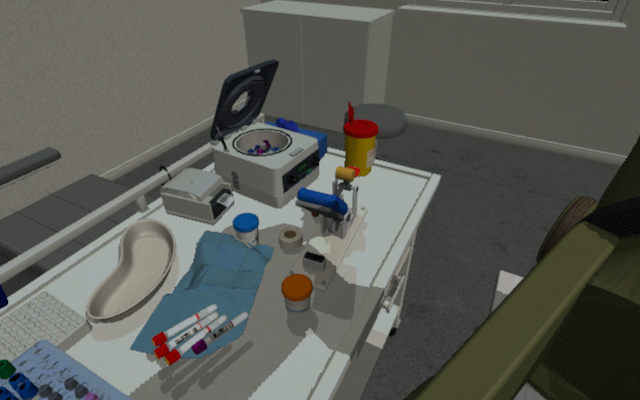

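View pics/side.png

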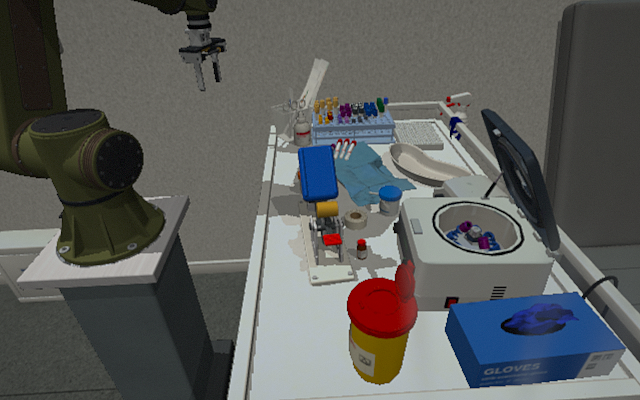

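The scene view shows the cup at (297,290), roll at (290,240), raised cushion at (322,199) and brass weight at (345,174). The side view shows the red tab at (332,239), vial at (361,248), cushion at (318,172) and weight at (327,209).

Run:
```python
from h import *
for n in('scene','side'):
    c=np.load(f'pics/{n}.npz');W=cloud(c);h=cv2.cvtColor(c['img'],cv2.COLOR_BGR2HSV).astype(int)
    X,Y,Z=W[...,0],W[...,1],W[...,2]
    reg=(X>430)&(X<640)&(Y>-300)&(Y<150)
    red=((h[...,0]<8)|(h[...,0]>172))&(h[...,1]>140)&reg
    t=W[red&(Z>110)&(Z<128)];print(n,'tab',len(t),t.mean(0).round(1),t.min(0).round(),t.max(0).round())
    b=W[reg&(abs(h[...,0]-110)<15)&(h[...,1]>110)&(Z>90)]
    m=np.median(b,0);b=b[np.linalg.norm(b-m,axis=1)<110]
    mm=b.mean(0);_,s,V=np.linalg.svd(b-mm,full_matrices=False)
    print('cushion',len(b),mm.round(1),b.min(0).round(),b.max(0).round(),'normal',V[2].round(3),s.round())
    br=W[reg&(h[...,0]>12)&(h[...,0]<32)&(h[...,1]>90)&(Z>125)&(Z<175)];
    if len(br):print('brass',len(br),np.median(br,0).round(1),br.min(0).round(),br.max(0).round())
    p=W[reg&(Z>9)&(Z<16)&(X<620)]
    print('plate',len(p),cv2.minAreaRect(p[:,:2].astype(np.float32)))
    # rim region top height of plate comps
    mk=((Z>8.5)&(Z<16)&reg).astype(np.uint8);nn,L,st,ce=cv2.connectedComponentsWithStats(mk)
    for i in range(1,nn):
        if st[i,4]>60:
            q=W[L==i];print(' comp',st[i],q.mean(0).round(),cv2.minAreaRect(q[:,:2].astype(np.float32)))
    q=W[(X>600)&(X<720)&(Y>-330)&(Y<-60)&(Z>100)];print('centrifuge x',len(q) and np.percentile(q,[1,99],0).round())
    im=c['img'];cr=im[130:300,250:400] if n=='scene' else im[130:300,260:400]
    cv2.imwrite(f'pics/{n}_c.png',cv2.resize(cr,None,fx=3.4,fy=3.4,interpolation=cv2.INTER_CUBIC))
```

```text
scene tab 42 [ 537.5 -214.8  120.6] [ 528. -227.  114.] [ 561. -196.  123.]
cushion 618 [508.8  21.3 187. ] [480. -56. 115.] [559.  43. 205.] normal [-0.048  0.682 -0.73 ] [837. 449. 179.]
brass 214 [ 533.5 -138.4  153.7] [ 517. -161.  135.] [ 557. -131.  162.]
plate 2050 ((551.6746826171875, -29.186965942382812), (143.02255249023438, 369.4260559082031), 5.335342884063721)
 comp [ 286  206   81   84 1999] [518. -20.  11.] ((529.9727172851562, -61.48854064941406), (93.79802703857422, 307.8007507324219), 5.343327045440674)
centrifuge x [[ 689. -299.  100.]
 [ 719. -103.  137.]]
side tab 192 [ 545.6 -216.5  120.3] [ 529. -231.  114.] [ 562. -196.  124.]
cushion 1878 [526.7 -24.1 158.4] [483. -68.  96.] [570.  28. 204.] normal [ 0.045 -0.711  0.702] [1599. 1014.  158.]
brass 319 [ 539.7 -161.3  153.8] [ 520. -168.  130.] [ 561. -141.  162.]
plate 1854 ((556.1663208007812, -37.3819580078125), (145.0384063720703, 360.8539123535156), 5.341792106628418)
 comp [ 298  200   57   83 1817] [ 530. -131.   11.] ((532.8453369140625, -66.69865417480469), (93.14043426513672, 306.8173828125), 5.341792583465576)
centrifuge x [[ 691. -311.  101.]
 [ 720. -117.  138.]]
```

View pics/side_c.png

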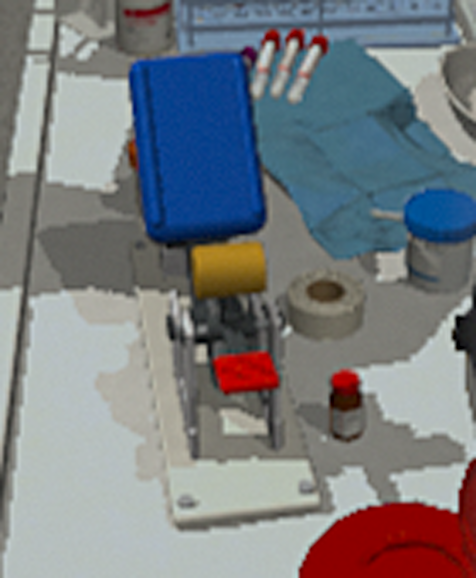

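Base plate measures 94 x 308 mm, yaw +5.34°, centre (531.5, -64). That puts the tab at (545.5, -214, 123), which lies on the midline. The armrest is at about 0.77 rad. I'll close, raise and turn the tool to stand axes first.

arm_command:
  plan:
    - [-1,0,0,-0.011,0.1425]
    - [-1,0,0,-0.011,0.1425]
    - [-1,0,0,-0.011,0.1425]
    - [-1,0,0,-0.011,0.1425]
    - [-1,0,0,-0.011,0.1425]
    - [-1,0,0,-0.011,0.1425]
    - [-1,0,0,-0.011,0.1425]
    - [-1,0,0,-0.011,0.1425]
    - [-1,0,0,0,0]

```text
clock: 1.23
eef_pos: [182.3, 519.0, 293.8]
eef_rot: [3.141, -0.001, 1.665]
wrist_force: [0.9, -0.4, 0.3]
finger_gap: 7.3
finger_force: 0.0
```

arm_command:
  plan:
    - [-1,-0.0424,0.0163,0,0]
    - [-1,-0.0424,0.0163,0,0]
    - [-1,-0.0424,0.0163,0,0]
    - [-1,-0.0424,0.0163,0,0]
    - [-1,-0.0424,0.0163,0,0]
    - [-1,-0.0424,0.0163,0,0]
    - [-1,-0.0424,0.0163,0,0]
    - [-1,-0.0424,0.0163,0,0]
    - [-1,-0.0424,0.0163,0,0]
    - [-1,-0.0424,0.0163,0,0]
    - [-1,-0.0424,0.0163,0,0]
    - [-1,-0.0424,0.0163,0,0]
    - [-1,-0.0424,0.0163,0,0]
    - [-1,-0.0424,0.0163,0,0]
    - [-1,-0.0424,0.0163,0,0]
    - [-1,-0.0424,0.0163,0,0]
    - [-1,-0.0424,0.0163,0,0]
    - [-1,-0.0424,0.0163,0,0]
    - [-1,0,0,0,0]
    - [-1,0,0,0,0]

```text
clock: 3.72
eef_pos: [545.0, -213.3, 292.8]
eef_rot: [-3.141, -0.001, 1.666]
wrist_force: [-0.6, -0.0, 0.4]
finger_gap: 0.7
finger_force: 0.0
```

arm_command:
  plan:
    - [-1,0,0,0.038,0]
    - [-1,0,0,0.038,0]
    - [-1,0,0,0.038,0]
    - [-1,0,0,0.038,0]
    - [-1,0,0,0.008,0]
    - [-1,0,0,0.008,0]
    - [-1,0,0,0.007,0]
    - [-1,0,0,0.006,0]
    - [-1,0,0,0.006,0]
    - [-1,0,0,0.004,0]
    - [-1,0,0,0,0]
    - [-1,0,0,0,0]
    - [-1,0,0,0,0]

```text
clock: 5.35
eef_pos: [545.5, -213.8, 103.5]
eef_rot: [3.141, 0.0, 1.664]
wrist_force: [-4.8, 1.9, 10.4]
finger_gap: 0.6
finger_force: 5.1
```

Stop reached (10 N at z 103.5). Lift off and check.

arm_command:
  plan:
    - [-1,0,0,-0.03,0]
    - [-1,0,0,-0.04,0]
    - [-1,0,0,-0.04,0]
    - [-1,0,0,-0.04,0]
    - [-1,0,0,0,0]
    - [-1,0,0,0,0]

```text
clock: 6.1
eef_pos: [545.0, -213.6, 251.4]
eef_rot: [-3.14, -0.001, 1.664]
wrist_force: [0.4, 0.6, -0.4]
finger_gap: 0.3
finger_force: 0.0
```

Run:
```python
from h import *
c=eyes.camera('side');W=cloud(c);h=cv2.cvtColor(c['img'],cv2.COLOR_BGR2HSV).astype(int)
X,Y,Z=W[...,0],W[...,1],W[...,2];reg=(X>430)&(X<600)&(Y>-300)&(Y<150)
t=W[reg&((h[...,0]<8)|(h[...,0]>172))&(h[...,1]>140)&(Z>80)];print('tab',len(t),np.median(t,0).round(1),t.min(0).round(),t.max(0).round())
b=W[reg&(abs(h[...,0]-110)<15)&(h[...,1]>110)&(Z>90)];b=b[np.linalg.norm(b-np.median(b,0),axis=1)<110]
m=b.mean(0);_,s,V=np.linalg.svd(b-m,full_matrices=False);print(m,V[2],b.max(0))
cv2.imwrite('pics/s2.png',cv2.resize(c['img'][130:300,260:400],None,fx=3.4,fy=3.4))
print(manip.read_state()['eef_pos'])
```

```text
tab 251 [ 545.7 -216.7  101.4] [ 518. -249.   93.] [ 574. -196.  449.]
[519.31204516 -27.59725489 155.78535231] [-0.04466079  0.70570175 -0.70710003] [569.55710613  25.54553469 203.98570424]
[ 544.94385135 -213.60343165  251.04907269]
```

View pics/s2.png

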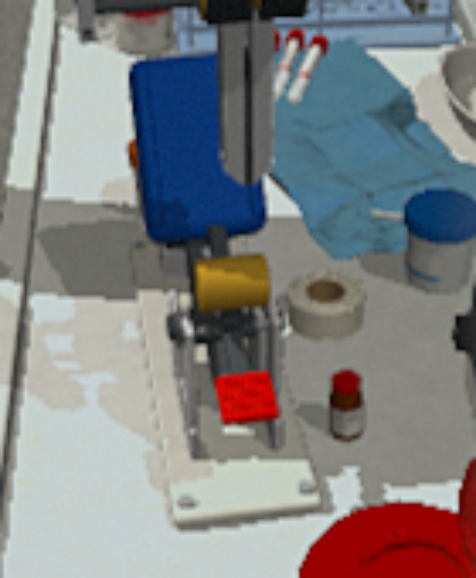

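Pawl tipped back (tab at z 101 and staying down, pixel (247,398) in the crop); armrest still up at ~0.785. Now to the push point and down along the arc.

arm_command:
  plan:
    - [-1,0.0421,0,0,0]
    - [-1,0.0421,0,0,0]
    - [-1,0.0421,0,0,0]
    - [-1,0.0421,0,0,0]
    - [-1,0.0421,0,0,0]
    - [-1,0,0,0,0]
    - [-1,0,0,0.03,0]
    - [-1,0,0,0.02,0]
    - [-1,0,0,0.007,0]
    - [-1,0.0052,0,0.0065,0]
    - [-1,0.0052,0,0.0065,0]
    - [-1,0.0052,0,0.0065,0]
    - [-1,0.0052,0,0.0065,0]
    - [-1,0.0046,0,0.0066,0]
    - [-1,0.0046,0,0.0066,0]
    - [-1,0.0046,0,0.0066,0]
    - [-1,0.0046,0,0.0066,0]

```text
clock: 8.28
eef_pos: [522.6, 35.4, 143.7]
eef_rot: [3.14, 0.0, 1.664]
wrist_force: [-0.5, -0.8, 6.2]
finger_gap: 0.5
finger_force: 2.0
```

Contact at 6 N, as expected. Continue to the stop.

arm_command:
  plan:
    - [-1,0.0033,0,0.0074,0]
    - [-1,0.0033,0,0.0074,0]
    - [-1,0.0033,0,0.0074,0]
    - [-1,0.0033,0,0.0074,0]
    - [-1,0.0018,0,0.0075,0]
    - [-1,0.0018,0,0.0075,0]
    - [-1,0.0018,0,0.0075,0]
    - [-1,0.0018,0,0.0075,0]
    - [-1,0,0,0.002,0]
    - [-1,0,0,0,0]
    - [-1,0,0,0,0]
    - [-1,0,0,0,0]

```text
clock: 9.78
eef_pos: [520.6, 54.8, 83.7]
eef_rot: [3.14, 0.001, 1.664]
wrist_force: [-12.6, -2.6, 35.3]
finger_gap: 0.3
finger_force: 17.3
```

On the stop (z 83.7, 35 N). Lift clear.

arm_command:
  plan:
    - [-1,0,0,-0.01,0]
    - [-1,0,0,-0.03,0]
    - [-1,0,0,-0.04,0]
    - [-1,0,0,-0.04,0]
    - [-1,0,0,-0.04,0]
    - [-1,0,0,0,0]
    - [-1,0,0,0,0]
    - [-1,0,0,0,0]

```text
clock: 10.78
eef_pos: [519.7, 55.1, 239.9]
eef_rot: [-3.139, -0.0, 1.664]
wrist_force: [-0.0, -0.0, 0.1]
finger_gap: 0.3
finger_force: 0.0
```

Run:
```python
from h import *
c=eyes.camera('side');W=cloud(c);h=cv2.cvtColor(c['img'],cv2.COLOR_BGR2HSV).astype(int)
X,Y,Z=W[...,0],W[...,1],W[...,2];reg=(X>430)&(X<600)&(Y>-300)&(Y<150)
t=W[reg&((h[...,0]<8)|(h[...,0]>172))&(h[...,1]>140)&(Z>80)&(Z<200)];print('tab',len(t),np.median(t,0).round(1))
b=W[reg&(abs(h[...,0]-110)<15)&(h[...,1]>110)&(Z>60)&(Z<180)]
print('cushion z',np.percentile(b[:,2],[5,50,95]).round(1))
b=b[abs(b[:,2]-84)<8];A=np.c_[b[:,:2],np.ones(len(b))];print('slopes',np.linalg.lstsq(A,b[:,2],rcond=None)[0])
cv2.imwrite('pics/s3.png',cv2.resize(c['img'][110:300,260:420],None,fx=3,fy=3))
```

```text
tab 237 [ 545.9 -216.2  101.2]
cushion z [71.9 83.5 86.7]
slopes [1.07271048e-02 1.85906534e-02 7.75079775e+01]
```

View pics/s3.png

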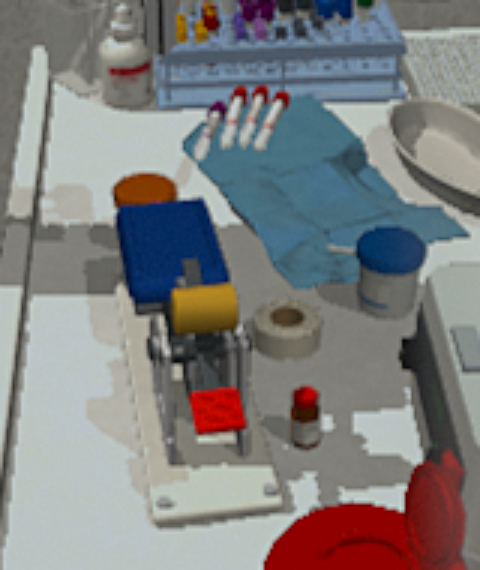

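The armrest is flat (cushion top z about 84, pixel (172,250)). The pawl is still back (tab at (217,410)), and the cup, roll and vial are undisturbed.

```bash
python3 -c "
from cell import ticket
print(ticket.sign_off())"
```

```text
the job is handed in; nothing more can be done
None
```

The job is handed in, with no verdict returned: the pawl is tipped back, the armrest lies flat on its stop, and the cup, vial and tape roll look undisturbed in the last side view.

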